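Stand up the fallen post foot and show its gusset weld to the inspection camera

ROBOT

A 7-joint arm with a two-finger parallel gripper is mounted at the origin on the work surface. World frame = base frame: x ahead of the robot, y to its left, z up, the work surface at z = 0. Lengths are in m, angles in rad, forces in N, time in s.
With the tool pointing down it reaches from about 0.4 to 0.875 m from the base axis. Payload 19.3 kg.
Tool frame: the origin (TCP) lies between the finger pads; the fingertips stand ahead of it and the grasp point (between the pads) lies 8 mm behind it (bot.tip_extent is the x of the fingertips in the tool frame, in m); x points along the fingers, y is the direction in which the jaws open and shut, and the axes are right-handed (so a half turn about x gives the same grasp; the last joint's range is limited). The gripper opens to 85 mm and grips with 20 to 120 N. Pads are 22 mm wide; open, the fingers measure 114 mm over their backs; the gripper's body (76 mm by 85 mm) begins 54 mm behind the grasp point. The pads swing forward as they close: fully open they stand 13 mm farther back than shut.
Start: joints at [-1.271, 0.521, -0.036, 1.599, 0.021, 1.021, -0.113], TCP at [0.226, 0.583, 0.242] pointing down, gripper open.
Joint ranges: [-2.91, 2.91], [-0.3, 2.13], [-1.5, 1.42], [0.17, 2.43], [-1.26, 4.41], [0.16, 1.93], [-2.52, 2.52]. Speed limits (rad/s): [1.89, 1.89, 2.39, 2.39, 3.01, 3.01, 3.01].

INTERFACE

Orientations are given as [roll, pitch, yaw] about the fixed x, y, z axes, in that order (R = Rz(yaw) Ry(pitch) Rx(roll)).
In Python, from workcell import observe, grab_frame, camera_info, bot, nets gives the robot as it stands.
- The arm moves only by the tool jog_arm, never from a script. Its argument "commands" is a list of rows, each a list of 6 numbers: the shift along the tool's x, y, z in mm, then the turn, a rotation vector about the tool's x, y, z in rad. A call has 1 to 20 rows; each row shifts and turns the pose as measured when the row begins, along the tool's axes as they then stand; what a row does not reach is not made up. A row lasts 1/10 s, in which the tool goes at most 50 mm and 8.59 degrees, less where a joint would pass 70% of its speed; a pose out of reach is approached as far as the arm can. A call is refused whole if a number of a shift passes 50 or a number of a turn 0.15, either way. A call with a gripper value outside its range is refused whole. "gripper" is the closure in counts, from 0 (fully open) to 255 (shut), set as the call begins (left out, the last holds). The fingers move at their own pace and stop on an object; "newtons" is the grip in N (left out, the last holds). Time passes only in rows, so rows that do not move let the fingers close. It gives the time, the measured TCP pose, the force and the opening at its end, in the units of the state.
- observe(): the state, without advancing time (a new reading comes with each control period).
- grab_frame(name): name is "scene" or "side" or "wrist"; returns the picture (384x512x3 uint8, red, green, blue); there is no depth.
- camera_info(name): a dict with "fov_y" (degrees; the focal length in pixels is half the picture's height over the tangent of half this angle, whatever the lens; pixels are square), "cx", "cy" (the principal point, pixels), "R" (3x3) and "t" (3): a world point X has camera coordinates R X + t; the wrist camera has in their place "tool_from_camera" (4x4, takes a point from camera to tool coordinates, whose origin is the TCP and whose axes are the tool frame's). Camera axes: x right, y down, z forward; pixel columns grow to the right and rows downward; lengths in m; the calibration is good to about 2 mm. The wrist camera is an equidistant fisheye: a pixel r from the principal point sees the ray r / f radians off the axis. A picture is of the moment at which its call begins: read the wrist's pose just before it. camera_info takes no time and is no camera call.
- bot.job_done(): hands the job in, once; it reports no verdict.
Trained networks look in the newest picture that a camera, given by its name, has taken for a name from the list of things; names that differ only in an ending like _2 or _b are one class to them, and where a whole thing is asked for, a point or a joint stands for the part that bears it (a point fixed in the world has none). Each returns a list of dicts, best first, with "p" (0 to 1); they miss things now and then, are a little off and sometimes report something else, mostly with a low value. They report only what shows in the picture. A call takes as long as a camera call. They do not tell look-alikes from the thing itself.
- nets.find_in(camera, name): "rect" ([left, top, right, bottom] in pixels, round what is visible of it).
- nets.silhouettes(camera, name): "mask" (384x512 bool, what is visible of it) and "rect" ([left, top, right, bottom] in pixels, round what is visible of it).
- nets.pinpoint(camera, name): "location" ([column, row] in pixels: a listed point, or the origin of a listed thing).
The state is a dict: "clock": time; "qpos": joint angles; "qd": joint speeds; "joint_efforts": joint torques, N m; "position": TCP position; "tool_rot": TCP orientation; "force": force on the tool from outside, world axes, zero at the start; "moment": the same for the moment, N m; "grip_width": finger opening in m.
Only numpy, scipy, OpenCV 4.12 (cv2) and the standard library are available. Lean on these libraries where they do the work, as an engineer would, in place of code of your own. Each camera call takes 0.05 s, during which the arm holds its last target.

TASK

The welded post foot with the square plate has fallen over on the bench: stand it up on its plate on the bench and let go, so that it stands by itself. Then pick it up by the pipe and finish while still holding it in the air, upright, centred over the ring mark on the camera stand, with the weld between pipe and plate at the height of the middle of the lens and the gusset pointing straight at the camera. Leave the camera and the other things on the bench where they are.

Things in the scene. Friction and masses are not known exactly. Their poses are not given: they have to be found in the camera images.
- foot: Fallen post foot, bare steel, 0.56 to 0.83 kg: square plate 80 x 80 x 6 mm, in its middle a round pipe of 34 mm diameter, 110 mm long, and one triangular gusset between them. Origin: centre of the plate's underside; z along the pipe, away from the plate; gusset on the -x side. Starts lying on the plate's +x edge and the pipe's end, gusset up, pipe pointing away from the robot within 35 degrees.
- foot_top (a point): centre of the pipe's free end, 116 mm along z from the foot's origin; lying, the pipe slopes down to it by 12 degrees. The foot is bottom-heavy: tilted to within 45 degrees of upright with a plate edge on the bench it settles onto its plate. Pinched across near its free end with about 20 N, the pipe pivots between the fingers as it is lifted, plate hanging down; a hard grip holds it rigidly.
- foot_weld (a point): point on the pipe's axis at the weld, at the plate's upper face: 6 mm along z from the foot's origin
- foot_gusset (a point): outer toe of the gusset on the plate: 39 mm from the pipe's axis on the foot's -x side, 6 mm above the underside; the gusset rises from there to 46 mm above the underside at the pipe, the pipe above it is free
- rig: Camera stand fixed to the bench, place varies: dark steel base 310 x 120 x 6 mm with a ring mark (90 mm diameter) near one end and a column, 296 mm high, near the other. Origin: centre of the mark, at bench level, z up. Column (225 mm from the mark) and camera are on the -x side, the camera looks along +x over the mark; the base reaches 50 mm past the mark on the +x side.
- lens (a point): middle of the lens's front glass, 137 mm from the mark's axis on the rig's -x side; the camera head, about 60 mm tall, sits at a height on the column that varies: lens middle 140 to 200 mm above the bench
- view (a point): the point in the air straight above the centre of the ring mark at the height of the middle of the lens, where the weld (point foot_weld) is to be held; axes as the rig's. Presented rightly, the foot's axes point the same ways as the rig's
- round_foot: standing post foot with a round flange, 80 mm diameter, and a pipe of 27 mm diameter, 80 mm tall overall, no gusset; not to be disturbed. Origin: centre of its underside
- blank: flat steel blank 100 x 160 x 4 mm lying on the bench; leave alone. Origin: centre of its underside
- strip: flat steel strip 35 x 150 x 4 mm lying on the bench; leave alone. Origin: centre of its underside
- disc: grinding disc, 115 mm diameter, 7 mm thick, lying on the bench; leave alone. Origin: centre of its underside
- hammer: hammer lying on the robot's right; leave alone. Origin: on its underside
There are look-alikes about, which are no part of the job. Leave any green or orange look-alike of the foot alone.

How it is judged:
By the outcome, as a careful person would: the job done as asked, in the order asked, and still so for the second after the job is handed in, while the arm keeps its last pose, push and grip.
It also fails if it takes over 58 s, if anything falls off the work surface, if the arm or the gripper's body presses on something with over 40 N, if the wrist force passes 120 N, or if a joint passes its speed limit or range.

## Working session

There is one attempt and no reset: what is moved stays moved. The work goes in short steps, Python scripts to look and compute and a tool call to move; the robot and the scene stay as the last step left them, time stands still between calls to the robot, and variables do not carry over. Pictures are saved under pics/ and viewed, and the job is handed in when it is done.

Besides the shell and the picture viewer there is one more tool, called after "Emit:" as name(argument=value, ...), one argument or row to a line, values as JSON. jog_arm: Moves the arm, as the interface text tells. Its arguments: {"type":"object","properties":{"commands":{"type":"array","items":{"type":"array","items":{"type":"number"}}},"gripper":{"type":"number"},"newtons":{"type":"number"}},"required":["commands"]}

```bash
ls; mkdir -p pics; python3 - <<'E'
from workcell import observe, grab_frame, camera_info, bot, nets
import cv2
s=observe(); print({k:s[k] for k in ('clock','position','tool_rot','force','grip_width')}, bot.tip_extent)
for n in ("scene","side"):
    f=grab_frame(n); cv2.imwrite(f'pics/{n}0.png',f[:,:,::-1]); print(n,camera_info(n))
print(camera_info('wrist'))
E
```

```text
pics
{'clock': 0.0, 'position': array([0.22581484, 0.58245178, 0.24173232]), 'tool_rot': array([-1.49792111,  1.56968851, -1.86774885]), 'force': array([-0.15457697, -1.00812933, -0.49388602]), 'grip_width': 0.0856906067167142} 0.011
scene {'fov_y': 47.8705474421032, 'cx': 252.4878116520859, 'cy': 179.187043724986, 'R': array([[ 0.53856224,  0.84245621,  0.01477345],
       [ 0.65106641, -0.4049536 , -0.64196971],
       [-0.5348488 ,  0.35535914, -0.76658766]]), 't': array([-0.21587927, -0.30133428,  1.66782488])}
side {'fov_y': 53.15163886691024, 'cx': 254.48565079774647, 'cy': 191.0216843579267, 'R': array([[ 0.97801798, -0.20803495, -0.014223  ],
       [-0.16271555, -0.71874704, -0.67596327],
       [ 0.13040125,  0.66341854, -0.73679805]]), 't': array([-0.53206554,  0.12471369,  1.07067464])}
{'fov_y': 65.70646984690485, 'cx': 256.8098926943401, 'cy': 195.9701095556425, 'tool_from_camera': array([[ 2.15603226e-05, -3.25302837e-01,  9.45609890e-01,
        -1.30835918e-01],
       [ 1.00000000e+00,  3.75070011e-06, -2.15101485e-05,
         4.95719784e-04],
       [ 3.45061323e-06,  9.45609890e-01,  3.25302837e-01,
        -8.47516150e-02],
       [ 0.00000000e+00,  0.00000000e+00,  0.00000000e+00,
         1.00000000e+00]])}
```

View pics/scene0.png

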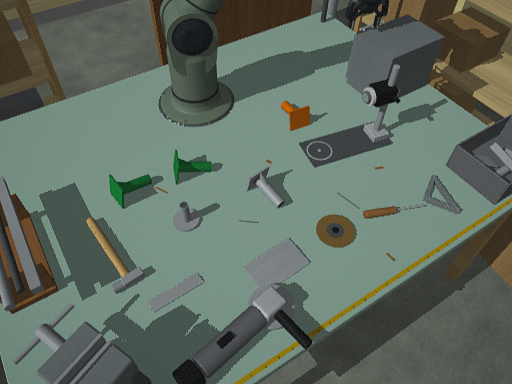

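View pics/side0.png

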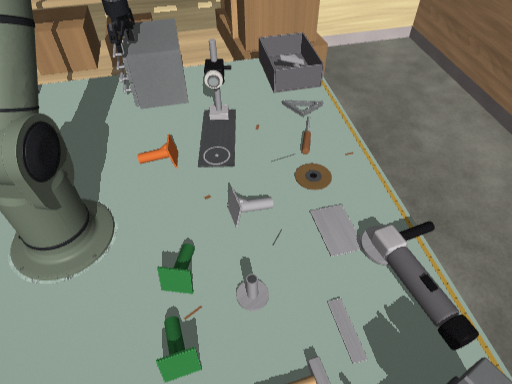

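The bare steel foot is at scene (266,187) and side (250,203). The look-alikes are two green ones at scene (130,188) and (190,166), and an orange one at scene (297,115). The ring mark is at scene (319,151) and side (217,155).

```bash
cat > h.py <<'E'
from workcell import observe, grab_frame, camera_info, bot, nets
import numpy as np, cv2
from scipy.spatial.transform import Rotation as Rot
from scipy.optimize import least_squares
def cam(n):
    c=camera_info(n); f=192/np.tan(np.radians(c['fov_y'])/2); return c,f
def proj(n,X):
    c,f=cam(n); p=np.atleast_2d(X)@c['R'].T+c['t']; return np.c_[c['cx']+f*p[:,0]/p[:,2], c['cy']+f*p[:,1]/p[:,2]]
def ray(n,uv):
    c,f=cam(n); d=np.array([(uv[0]-c['cx'])/f,(uv[1]-c['cy'])/f,1.]); return -c['R'].T@c['t'], c['R'].T@d
def onz(n,uv,z):
    o,d=ray(n,uv); return o+d*(z-o[2])/d[2]
def tri(obs):
    A=[];b=[]
    for n,uv in obs:
        o,d=ray(n,uv); d=d/np.linalg.norm(d); P=np.eye(3)-np.outer(d,d); A.append(P); b.append(P@o)
    X=np.linalg.lstsq(np.vstack(A),np.hstack(b),rcond=None)[0]
    return X,[np.round(proj(n,X)[0]-uv,1) for n,uv in obs]
def T(): 
    s=observe(); return np.array(s['position']), Rot.from_euler('xyz',s['tool_rot']).as_matrix(), s
E
python3 - <<'E'
from h import *
for n in ("scene","side"):
    f=grab_frame(n)
    big=cv2.resize(f[120:240,200:360] if n=='scene' else f[40:240,150:310],None,fx=4 if n=='scene' else 3,fy=4 if n=='scene' else 3,interpolation=cv2.INTER_CUBIC)
    cv2.imwrite(f'pics/{n}1.png',big[:,:,::-1])
    for k in ('foot','foot_top','foot_weld','foot_gusset','rig','lens','view'):
        print(n,k,[(np.round(r['location'],1).tolist(),round(r['p'],2)) for r in nets.pinpoint(n,k)[:4]])
print(observe()['clock'])
E
```

```text
scene foot [([173.3, 165.7], 0.86), ([298.3, 116.0], 0.83), ([256.4, 175.2], 0.72), ([117.5, 191.9], 0.67)]
scene foot_top [([148.8, 179.1], 0.97), ([207.9, 165.7], 0.93), ([288.2, 103.5], 0.58), ([284.1, 204.0], 0.57)]
scene foot_weld [([114.9, 189.3], 0.74), ([173.6, 166.8], 0.64), ([299.0, 119.0], 0.64), ([260.4, 177.7], 0.6)]
scene foot_gusset [([175.0, 157.3], 0.95), ([262.2, 172.4], 0.93), ([117.7, 183.1], 0.88), ([296.1, 109.6], 0.73)]
scene rig [([318.9, 157.4], 0.75)]
scene lens [([363.8, 99.1], 0.9), ([176.0, 292.6], 0.67)]
scene view []
side foot [([233.4, 206.5], 0.92), ([175.3, 278.7], 0.91), ([177.9, 367.6], 0.76), ([174.7, 152.7], 0.7)]
side foot_top [([269.7, 198.8], 0.92), ([187.3, 246.8], 0.92), ([139.3, 158.6], 0.9), ([173.5, 320.2], 0.55)]
side foot_weld [([172.1, 152.4], 0.95), ([174.1, 273.9], 0.9), ([179.4, 362.1], 0.81), ([235.4, 210.0], 0.6)]
side foot_gusset [([174.8, 352.9], 0.97), ([174.5, 267.6], 0.83), ([236.0, 197.0], 0.78), ([167.6, 143.2], 0.69)]
side rig [([216.2, 156.5], 0.56)]
side lens [([211.1, 79.6], 0.92)]
side view []
0.9
```

View pics/scene1.png

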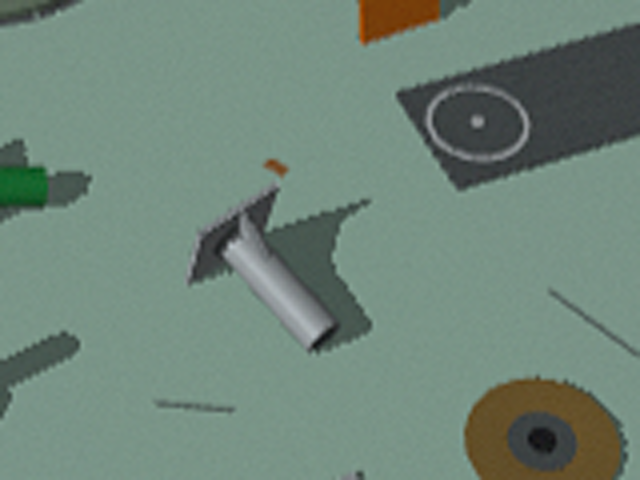

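View pics/side1.png

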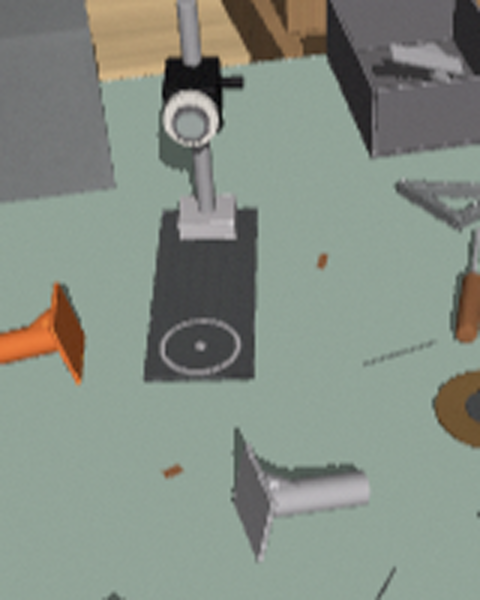

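```bash
python3 - <<'E'
from h import *
np.set_printoptions(precision=4,suppress=True)
for k,a,b in (('foot',(256.4,175.2),(233.4,206.5)),('top',(284.1,204),(269.7,198.8)),('weld',(260.4,177.7),(235.4,210)),('gus',(262.2,172.4),(236,197)),('rig',(318.9,151),(216.2,155.5)),('lens',(363.8,99.1),(211.1,79.6))):
    print(k,*tri([('scene',a),('side',b)]))
# fit foot lying pose: x,y,yaw
def foot_pts(p):
    x,y,psi=p
    # pipe direction horizontal psi, slopes down 12deg; gusset (-x) up
    a=np.radians(12)
    zf=np.array([np.cos(psi)*np.cos(a),np.sin(psi)*np.cos(a),-np.sin(a)])
    up=np.array([0,0,1.]); xf=-(up-zf*(up@zf)); xf/=np.linalg.norm(xf)
    yf=np.cross(zf,xf); R=np.c_[xf,yf,zf]
    # lowest: plate +x edge at underside/top z=0
    o=np.array([x,y,0]); 
    low=min((R@np.array([.04,0,q]))[2] for q in(0,.006)); o[2:]=-low
    o=np.array([x,y,-low])
    return o,R
L={'foot':[0,0,0],'top':[0,0,.116],'weld':[0,0,.006],'gus':[-.039,0,.006]}
O={'scene':{'foot':(256.4,175.2),'top':(284.1,204),'weld':(260.4,177.7),'gus':(262.2,172.4)},'side':{'foot':(233.4,206.5),'top':(269.7,198.8),'weld':(235.4,210),'gus':(236,197)}}
def res(p):
    o,R=foot_pts(p); r=[]
    for n in O:
        for k in L: r+=list(proj(n,o+R@np.array(L[k]))[0]-O[n][k])
    return r
s=least_squares(res,[.6,0,0],loss='soft_l1'); print(s.x,np.degrees(s.x[2]),np.round(res(s.x),1))
o,R=foot_pts(s.x); print(o,o+R@[0,0,.116]); 
E
```

```text
foot [ 0.475  -0.0356  0.049 ] [array([-0.5,  1.1]), array([-0.7, -1.2])]
top [ 0.5896 -0.0042  0.0122] [array([ 0.1, -0.2]), array([0.1, 0.2])]
weld [ 0.479  -0.0253  0.0274] [array([-1.3,  2.5]), array([-1.5, -2.7])]
gus [ 0.4868 -0.0212  0.0678] [array([-0.3,  0.6]), array([-0.4, -0.6])]
rig [0.4621 0.2339 0.0022] [array([-0.2,  0.4]), array([-0.2, -0.4])]
lens [0.4854 0.3679 0.1985] [array([ 0.5, -1.6]), array([0.8, 1.5])]
[ 0.4765 -0.0309  0.2124] 12.168195730427684 [ 0.9  2.6 -1.  -1.1 -1.8  1.3 -1.4  0.1 -0.3 -0.6 -0.4  0.1 -0.3 -4.4
  1.1 -1.3]
[ 0.4765 -0.0309  0.0404] [ 0.5874 -0.007   0.0163]
```

```bash
python3 - <<'E'
from h import *
np.set_printoptions(precision=4,suppress=True)
p,R,s=T(); print(p,R,s['qpos'])
print('tool y yaw',np.degrees(np.arctan2(R[1,1],R[0,1])),'z yaw',np.degrees(np.arctan2(R[1,2],R[0,2])))
g=tri([('scene',(319.2,150.5)),('side',(216.7,155.3))]);print(g)
for n,uv in(('scene',(319.2,150.5)),('side',(216.7,155.3))): print(onz(n,uv,.006))
# base corners near end z=.006: scene crop (398,93),(458,190); side crop (145,380),(255,380)
for n,uvs in(('scene',((398/4+200,93/4+120),(458/4+200,190/4+120))),('side',((145/3+150,380/3+40),(255/3+150,380/3+40)))):
    a,b=[onz(n,u,.006) for u in uvs]; d=a-b; print(n,a,b,np.linalg.norm(d),np.degrees(np.arctan2(d[1],d[0])))
# finger point candidates: other objects
E
```

```text
[0.2259 0.5827 0.2423] [[ 0.      0.3615  0.9324]
 [ 0.      0.9324 -0.3615]
 [-1.      0.     -0.    ]] [-1.2712  0.5214 -0.0363  1.5995  0.0212  1.0211 -0.1128]
tool y yaw 68.80758127989772 z yaw -21.19241871240702
(array([0.4634, 0.2333, 0.0047]), [array([-0.3,  0.7]), array([-0.4, -0.7])])
[0.4623 0.2352 0.006 ]
[0.464  0.2283 0.006 ]
scene [0.3978 0.198  0.006 ] [0.5161 0.1727 0.006 ] 0.12090331072506943 167.934619533753
side [0.3981 0.1874 0.006 ] [0.514 0.161 0.006] 0.1188477997006952 167.14285591028025
```

Emit:
jog_arm(
  commands=[
    [-35, 0, 0, -0.146, 0, 0],
    [-35, 0, 0, -0.146, 0, 0],
    [-35, 0, 0, -0.146, 0, 0],
    [-35, 0, 0, -0.146, 0, 0],
  ],
  gripper=0,
  newtons=20,
)

```text
clock: 1.3
position: [0.2251, 0.5811, 0.382]
tool_rot: [-2.023, 1.562, -1.794]
force: [0.3, 0.3, 0.3]
grip_width: 0.0856
```

Emit:
jog_arm(
  commands=[
    [0, -40, 13, 0, 0, 0],
    [0, -40, 13, 0, 0, 0],
    [0, -40, 13, 0, 0, 0],
    [0, -40, 13, 0, 0, 0],
    [0, -40, 13, 0, 0, 0],
    [0, -40, 13, 0, 0, 0],
    [0, -40, 13, 0, 0, 0],
    [0, -40, 13, 0, 0, 0],
    [0, -40, 13, 0, 0, 0],
    [0, -40, 13, 0, 0, 0],
    [0, -40, 13, 0, 0, 0],
    [0, -40, 13, 0, 0, 0],
  ],
)

```text
clock: 2.5
position: [0.4953, 0.1395, 0.3888]
tool_rot: [0.668, 1.567, 0.911]
force: [0.1, 0.5, -0.1]
grip_width: 0.0853
```

```bash
cat >> h.py <<'E'
np.set_printoptions(precision=4,suppress=True)
def wcam():
    p,R,s=T(); c=camera_info('wrist'); M=np.array(c['tool_from_camera']); W=np.eye(4); W[:3,:3]=R; W[:3,3]=p
    return W@M, c, 192/np.tan(np.radians(c['fov_y'])/2)
def wray(uv,st):
    M,c,f=st; d=np.array([uv[0]-c['cx'],uv[1]-c['cy']]); r=np.hypot(*d)+1e-12; th=r/f
    v=np.array([np.sin(th)*d[0]/r,np.sin(th)*d[1]/r,np.cos(th)]); return M[:3,3],M[:3,:3]@v
def wonz(uv,z,st):
    o,d=wray(uv,st); return o+d*(z-o[2])/d[2]
def wproj(X,st):
    M,c,f=st; q=(np.atleast_2d(X)-M[:3,3])@M[:3,:3]; r=np.hypot(q[:,0],q[:,1])+1e-12; th=np.arctan2(r,q[:,2])
    return np.c_[c['cx']+f*th*q[:,0]/r,c['cy']+f*th*q[:,1]/r]
def yaw():
    p,R,s=T(); return np.degrees(np.arctan2(R[1,1],R[0,1]))
E
python3 - <<'E'
from h import *
p,R,s=T();print(p,R,yaw(),s['qpos'])
st=wcam(); f=grab_frame('wrist'); cv2.imwrite('pics/w0.png',f[:,:,::-1])
E
```

```text
[0.4953 0.1395 0.3888] [[ 0.0023 -0.2414  0.9704]
 [ 0.003   0.9704  0.2414]
 [-1.      0.0024  0.003 ]] 103.97144743676331 [-0.4705  0.2102  0.0999  1.6846 -0.024   1.2447  1.4495]
```

View pics/w0.png

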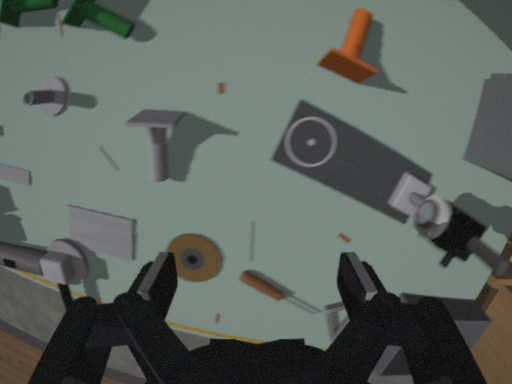

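The wrist view shows the grey foot at (155,140), the ring at (311,142), the base's free corners near (303,100) and (273,160), and the lens near (430,215).

```bash
python3 - <<'E'
from h import *
st=wcam(); f=grab_frame('wrist')
c=cv2.resize(f[90:250,260:460],None,fx=4,fy=4,interpolation=cv2.INTER_CUBIC)
# perspective: rectified top-down map at z=.006, 1 mm/px... 
xs=np.arange(.35,.65,.0005); ys=np.arange(.1,.5,.0005)
def rect(z,x0,x1,y0,y1,step):
    X,Y=np.meshgrid(np.arange(x0,x1,step),np.arange(y0,y1,step))
    uv=wproj(np.c_[X.ravel(),Y.ravel(),np.full(X.size,z)],st).astype(np.float32).reshape(X.shape+(2,))
    return cv2.remap(f,uv[...,0],uv[...,1],cv2.INTER_CUBIC)
im=rect(.006,.36,.62,.14,.48,.0006); cv2.imwrite('pics/w_r.png',im[:,:,::-1]); print(im.shape)
for k in ('rig','lens','foot','foot_top','foot_weld'):
    print(k,[(np.round(r['location'],1).tolist(),round(r['p'],2)) for r in nets.pinpoint('wrist',k)[:5]])
cv2.imwrite('pics/w_c.png',c[:,:,::-1])
E
```

```text
(567, 434, 3)
rig [([318.5, 138.7], 0.72)]
lens [([433.2, 209.5], 0.62)]
foot [([163.5, 110.7], 0.96), ([348.4, 66.7], 0.83), ([12.4, 5.8], 0.66), ([89.3, 7.0], 0.58), ([432.8, 211.3], 0.45)]
foot_top [([132.5, 32.2], 0.79), ([157.7, 124.8], 0.64), ([167.1, 174.7], 0.61), ([366.8, 11.8], 0.59)]
foot_weld [([164.5, 114.1], 0.96), ([87.7, 4.5], 0.93), ([351.0, 62.8], 0.87), ([12.3, 6.7], 0.62)]
```

View pics/w_r.png

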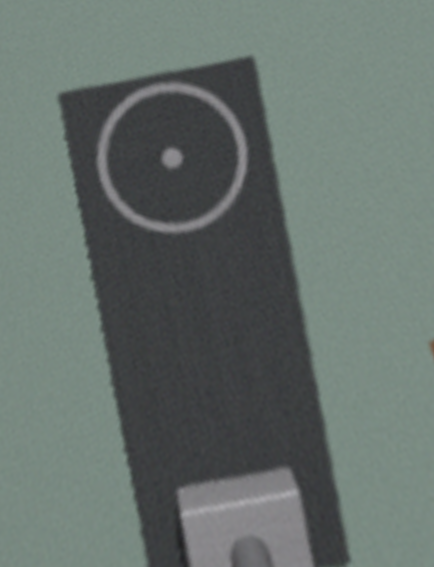

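View pics/w_c.png

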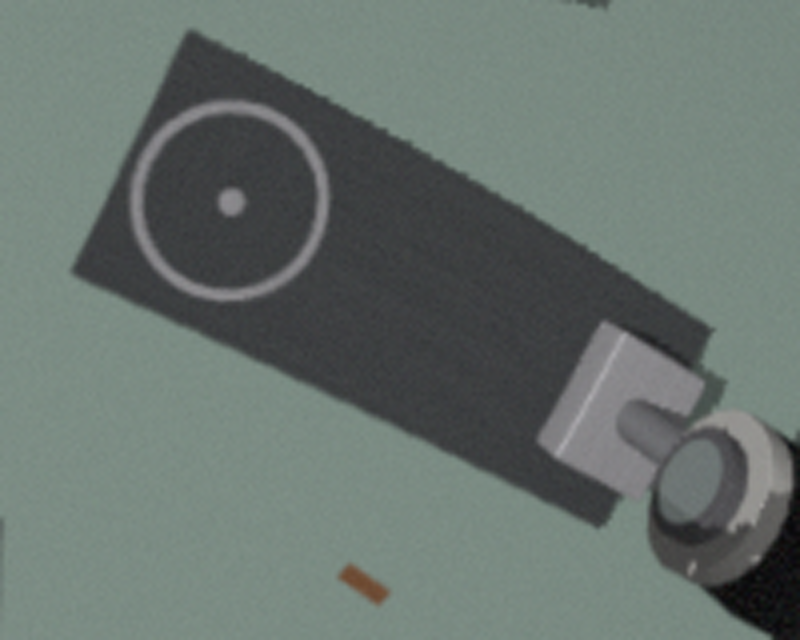

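```bash
python3 - <<'E'
from h import *
st=wcam()
a=np.radians(79.3); L=np.array([.4632,.2347,0])+.137*np.array([np.cos(a),np.sin(a),0])
print(L)
for z in (.18,.185,.19,.195,.2,.205):
    X=L+[0,0,z]; print(z,proj('scene',X)[0],proj('side',X)[0],wproj(X,st)[0])
for k,uv in(('o',(163.5,110.7)),('top',(158,175))): pass
f=grab_frame('scene'); cv2.imwrite('pics/l1.png',cv2.resize(f[60:140,330:430],None,fx=6,fy=6,interpolation=cv2.INTER_CUBIC)[:,:,::-1])
f=grab_frame('side'); cv2.imwrite('pics/l2.png',cv2.resize(f[40:140,160:260],None,fx=6,fy=6,interpolation=cv2.INTER_CUBIC)[:,:,::-1])
f=grab_frame('wrist'); cv2.imwrite('pics/f1.png',cv2.resize(f[80:200,90:240],None,fx=5,fy=5,interpolation=cv2.INTER_CUBIC)[:,:,::-1])
E
```

```text
[0.4886 0.3693 0.    ]
0.18 [364.0693 102.4526] [213.3689  85.7639] [418.1811 207.5418]
0.185 [364.3986 101.2473] [213.2251  84.4084] [419.887  208.8754]
0.19 [364.7297 100.0353] [213.0805  83.0448] [421.6233 210.2369]
0.195 [365.0626  98.8166] [212.9349  81.6732] [423.3904 211.6269]
0.2 [365.3974  97.5912] [212.7886  80.2933] [425.1891 213.0462]
0.205 [365.734  96.359] [212.6413  78.9051] [427.02   214.4957]
```

View pics/l1.png

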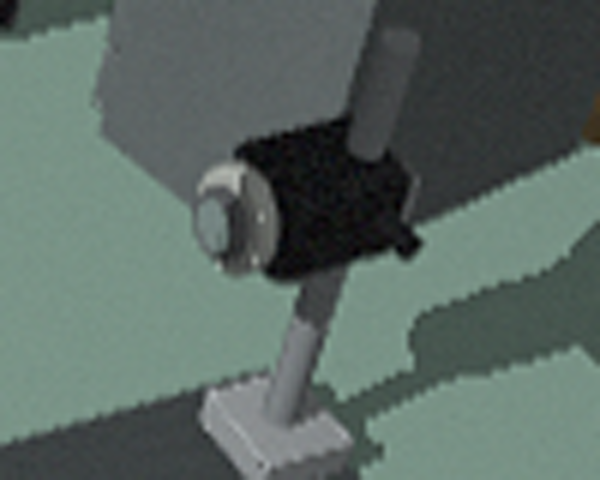

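View pics/l2.png

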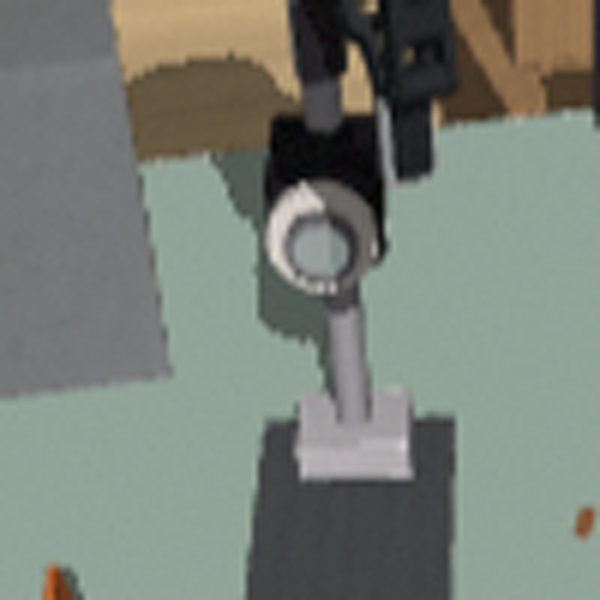

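View pics/f1.png

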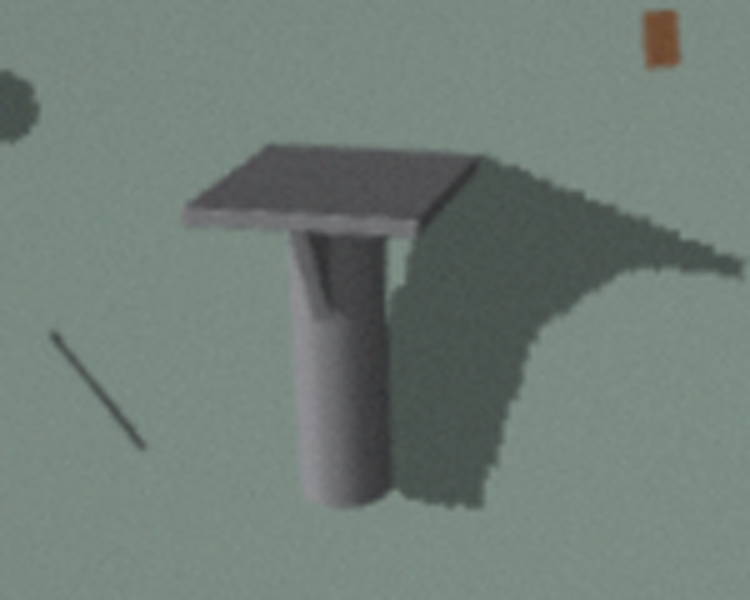

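```bash
python3 - <<'E'
from h import *
st=wcam(); print(observe()['clock'])
S=(365.3,97);D=(213,81.3);W=(433,208.9)
def tri3(S,D,W,use='SDW'):
    rays=[]
    if 'S' in use: rays.append(ray('scene',S))
    if 'D' in use: rays.append(ray('side',D))
    if 'W' in use: rays.append(wray(W,st))
    A=[];b=[]
    for o,d in rays:
        d=d/np.linalg.norm(d);P=np.eye(3)-np.outer(d,d);A.append(P);b.append(P@o)
    return np.linalg.lstsq(np.vstack(A),np.hstack(b),rcond=None)[0]
for u in('SD','SW','DW','SDW'):
    X=tri3(S,D,W,u); print('lens',u,X,proj('scene',X)[0],proj('side',X)[0],wproj(X,st)[0])
# ring dot
S=(319.2,150.5);D=(216.7,155.3);W=(260+232/4,90+202/4)
for u in('SD','SW','DW','SDW'):
    X=tri3(S,D,W,u); print('mark',u,X,proj('scene',X)[0],proj('side',X)[0],wproj(X,st)[0])
print(wproj([.4632,.2348,.006],st), W)
E
```

```text
3.0
lens SD [0.488  0.3686 0.1993] [365.063  97.724] [212.6467  80.6169] [424.945  212.2012]
lens SW [0.481  0.3801 0.1946] [365.9377  96.4701] [210.1475  80.3088] [431.4819 207.8819]
lens DW [0.4884 0.3976 0.1781] [370.3978  99.8995] [212.1666  81.6845] [432.6777 211.0226]
lens SDW [0.4843 0.3781 0.1945] [366.1595  97.2664] [211.2342  80.5419] [429.4641 209.7554]
mark SD [0.4634 0.2333 0.0047] [318.9267 151.166 ] [216.3363 154.6467] [310.4581 141.3711]
mark SW [ 0.4572  0.2449 -0.003 ] [320.149  150.3316] [214.236  154.3669] [316.7265 139.1427]
mark DW [ 0.4627  0.2507 -0.0143] [321.9896 152.9013] [215.9116 155.4876] [317.6397 141.9477]
mark SDW [ 0.46    0.2435 -0.0038] [320.3201 151.1319] [215.1387 154.6781] [315.5136 140.3719]
[[311.4283 141.606 ]] (318.0, 140.5)
```

```bash
python3 - <<'E'
from h import *
for i in range(3):
    st=wcam(); p,R,s=T(); f=grab_frame('wrist')
    print(s['clock'],p,yaw(),s['qd'].round(4), st[0][:3,3])
    c=f[110:175,280:345].astype(float).mean(2); 
    cv2.imwrite(f'pics/d{i}.png',cv2.resize(f[90:250,260:460],None,fx=4,fy=4,interpolation=cv2.INTER_CUBIC)[:,:,::-1])
E
```

```text
3.0 [0.4943 0.142  0.3886] 104.03317214743885 [ 0.0039  0.0012  0.0053 -0.0017 -0.0005 -0.0023 -0.0014] [0.4121 0.1222 0.5192]
3.05 [0.4944 0.1419 0.3886] 104.02142507103724 [ 0.0041  0.0012  0.0031 -0.0018  0.0004 -0.0003 -0.    ] [0.4121 0.1221 0.5192]
3.1 [0.4945 0.1417 0.3886] 104.00745260948331 [ 0.0036  0.0008  0.0014 -0.     -0.     -0.0012  0.0014] [0.4122 0.1219 0.5192]
```

View pics/d2.png

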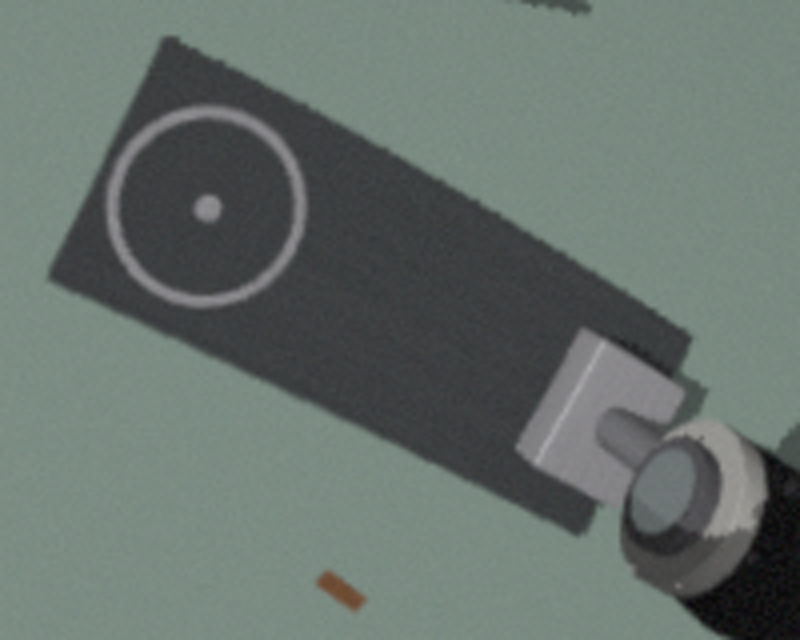

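Emit:
jog_arm(
  commands=[
    [15, -28, 6, 0.008, 0, 0],
    [25, -28, 6, 0.008, 0, 0],
    [25, -28, 6, 0.008, 0, 0],
    [25, -28, 6, 0.008, 0, 0],
    [25, -28, 6, 0, 0, 0],
    [20, -15, 4, 0, 0, 0],
    [10, -5, 2, 0, 0, 0],
    [0, 0, 0, 0, 0, 0],
    [0, 0, 0, 0, 0, 0],
  ],
)

```text
clock: 4.05
position: [0.5689, -0.0071, 0.2394]
tool_rot: [0.586, 1.564, 0.804]
force: [0.0, -0.2, 0.1]
grip_width: 0.0851
```

```bash
python3 - <<'E'
from h import *
p,R,s=T();print(s['clock'],p,yaw(),s['qd'].round(3)); print(R)
st=wcam(); f=grab_frame('wrist'); cv2.imwrite('pics/w3.png',f[:,:,::-1])
for k in ('foot','foot_top','foot_weld','foot_gusset'):
    print(k,[(np.round(r['location'],1).tolist(),round(r['p'],2)) for r in nets.pinpoint('wrist',k)[:3]])
# predicted
psi=np.radians(12.17);a=np.radians(12)
zf=np.array([np.cos(psi)*np.cos(a),np.sin(psi)*np.cos(a),-np.sin(a)]);o=np.array([.4765,-.0309,.0404])
print(wproj([o,o+.116*zf,o+.006*zf],st))
E
```

```text
4.05 [ 0.5689 -0.0071  0.2394] 102.437820254741 [-0.007  0.002 -0.002 -0.001 -0.002  0.001 -0.002]
[[ 0.0049 -0.2154  0.9765]
 [ 0.0051  0.9765  0.2154]
 [-1.      0.0039  0.0059]]
foot [([479.6, 44.5], 0.8), ([280.9, 285.1], 0.27)]
foot_top [([247.1, 178.5], 0.83)]
foot_weld [([254.7, 89.0], 0.78), ([479.6, 40.2], 0.66)]
foot_gusset [([502.8, 37.2], 0.97), ([251.9, 98.8], 0.69)]
[[252.2842  86.4498]
 [252.3548 180.1734]
 [252.2801  91.7599]]
```

View pics/w3.png

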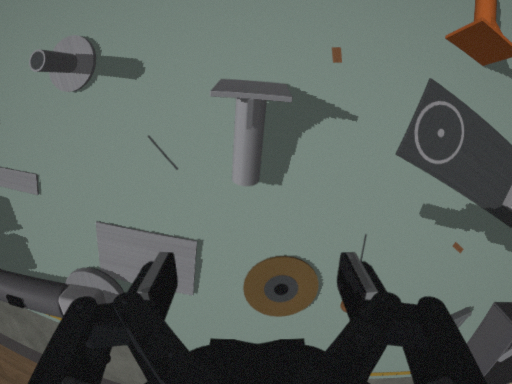

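```bash
python3 - <<'E'
from h import *
st=wcam(); f=grab_frame('wrist'); cv2.imwrite('pics/f2.png',cv2.resize(f[70:200,190:310],None,fx=4.5,fy=4.5,interpolation=cv2.INTER_CUBIC)[:,:,::-1])
def pts(p):
    psi=p[2];a=np.radians(12)
    zf=np.array([np.cos(psi)*np.cos(a),np.sin(psi)*np.cos(a),-np.sin(a)]);o=np.array([p[0],p[1],.0404])
    return o,zf
for p in ([.4765,-.0309,.212],[.4775,-.0295,.234],[.4775,-.0275,.234]):
    o,zf=pts(p); s=np.array([-zf[1],zf[0],0]);s/=np.linalg.norm(s)
    print(wproj([o+zf*k+s*e*.017 for k in(.05,.112) for e in(-1,1)],st).round(1).tolist())
for r in nets.silhouettes('wrist','foot')[:3]:
    print(r['p'],r['rect'])
    m=r['mask']
    if abs(np.mean(r['rect'][::2])-252)<30:
        for v in range(75,190,7):
            c=np.where(m[v])[0]; print(v,(c.min(),c.max(),c.mean()) if len(c) else None)
E
```

```text
[[237.6, 129.1], [267.3, 129.1], [238.7, 176.9], [266.2, 177.0]]
[[239.5, 130.5], [269.3, 129.9], [241.6, 178.2], [269.1, 177.7]]
[[241.2, 130.8], [271.0, 130.3], [243.2, 178.5], [270.7, 178.0]]
0.67 [445.4, 0.0, 508.5, 70.3]
```

View pics/f2.png

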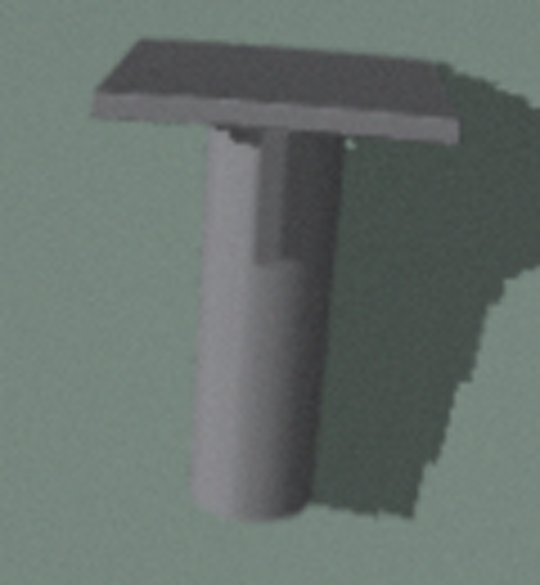

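The pipe's edges in the wrist crop put the axis at about yaw 8.3°, roughly 6 mm right of my first fit. The network's scene foot_top was a few pixels off. I'll correct and descend.

Emit:
jog_arm(
  commands=[
    [20, -10.5, -2.5, 0.072, 0, 0],
    [40, 0, 0, 0, 0, 0],
    [40, 0, 0, 0, 0, 0],
    [20, 0, 0, 0, 0, 0],
    [0, 0, 0, 0, 0, 0],
    [0, 0, 0, 0, 0, 0],
    [0, 0, 0, 0, 0, 0],
  ],
)

```text
clock: 5.1
position: [0.572, -0.0168, 0.1198]
tool_rot: [0.297, 1.557, 0.44]
force: [-0.1, -0.4, 1.2]
grip_width: 0.0855
```

```bash
python3 - <<'E'
from h import *
p,R,s=T();print(s['clock'],p,yaw(),s['qd'].round(3)); print(R)
st=wcam(); f=grab_frame('wrist'); cv2.imwrite('pics/w4.png',cv2.resize(f,None,fx=1.5,fy=1.5)[:,:,::-1])
E
```

```text
5.1 [ 0.572  -0.0168  0.1198] 98.22738750779138 [-0.001 -0.014  0.004 -0.011  0.003  0.011 -0.   ]
[[ 0.0125 -0.1431  0.9896]
 [ 0.0059  0.9897  0.143 ]
 [-0.9999  0.0041  0.0133]]
```

View pics/w4.png

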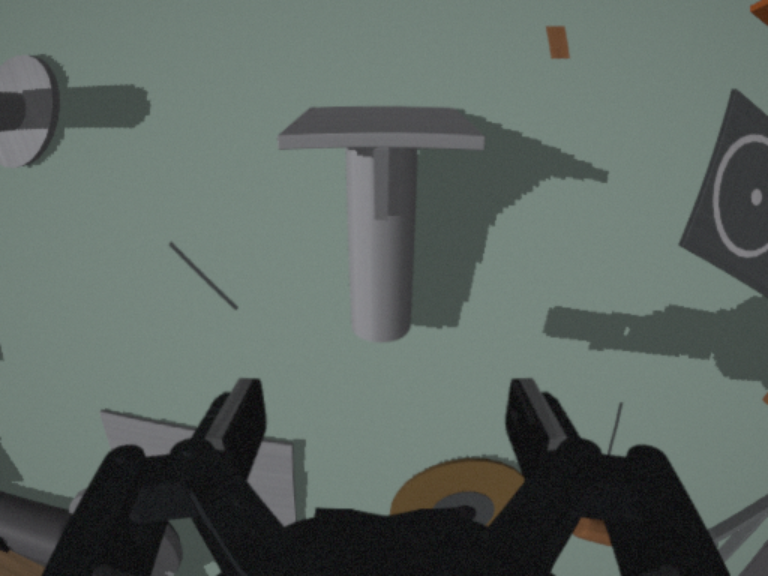

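```bash
python3 - <<'E'
from h import *
st=wcam(); p,R,s=T()
for z in(.017,.026,.033): 
    X=wonz((254.7,225.3),z,st); print(z,X,(X-p)@R)
print(wonz((382/1.5,200/1.5),.045,st))
E
```

```text
0.017 [ 0.5966 -0.0139  0.017 ] [ 0.1034 -0.001   0.023 ]
0.026 [ 0.5923 -0.0144  0.026 ] [ 0.0944 -0.0009  0.0189]
0.033 [ 0.589  -0.0149  0.033 ] [ 0.0873 -0.0008  0.0156]
[ 0.5144 -0.0255  0.045 ]
```

Emit:
jog_arm(
  commands=[
    [30, 0, 0, 0, 0.013, -0.004],
    [30, 0, 0, 0, 0, 0],
    [20, 0, 0, 0, 0, 0],
    [10, 0, 0, 0, 0, 0],
    [0, 0, 0, 0, 0, 0],
    [0, 0, 0, 0, 0, 0],
    [0, 0, 0, 0, 0, 0],
  ],
)

```text
clock: 5.85
position: [0.5788, -0.0161, 0.0362]
tool_rot: [-0.066, 1.556, 0.078]
force: [-1.1, -1.0, -0.1]
grip_width: 0.0854
```

Emit:
jog_arm(
  commands=[
    [10, 0, -5, 0, 0.014, 0],
    [8, 0, -2, 0, 0, 0],
    [2, 0, 0, 0, 0, 0],
    [0, 0, 0, 0, 0, 0],
    [0, 0, 0, 0, 0, 0],
  ],
)

```text
clock: 6.35
position: [0.5722, -0.0172, 0.0161]
tool_rot: [-0.622, 1.569, -0.478]
force: [0.4, -0.4, -0.2]
grip_width: 0.0853
```

```bash
python3 - <<'E'
from h import *
p,R,s=T();print(s['clock'],p,yaw(),s['force']); print(R)
st=wcam(); f=grab_frame('wrist'); cv2.imwrite('pics/w5.png',cv2.resize(f,None,fx=1.5,fy=1.5)[:,:,::-1])
E
```

```text
6.35 [ 0.5722 -0.0172  0.0161] 98.2355762601767 [ 0.446  -0.3565 -0.2157]
[[ 0.0017 -0.1432  0.9897]
 [-0.0009  0.9897  0.1432]
 [-1.     -0.0011  0.0016]]
```

View pics/w5.png

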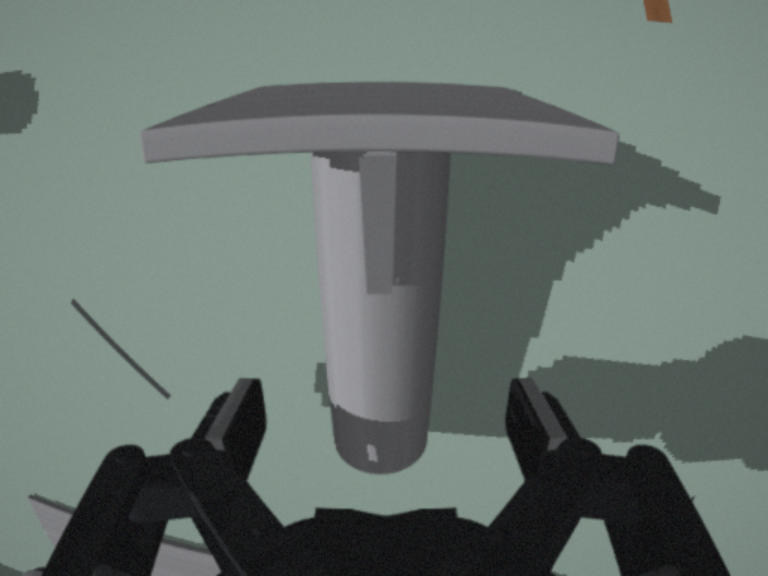

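Pipe is between the open pads, plate toward the robot, aligned. Pinching gently.

Emit:
jog_arm(
  commands=[
    [0, 0, 0, 0, 0, 0],
    [0, 0, 0, 0, 0, 0],
    [0, 0, 0, 0, 0, 0],
    [0, 0, 0, 0, 0, 0],
    [0, 0, 0, 0, 0, 0],
    [0, 0, 0, 0, 0, 0],
    [0, 0, 0, 0, 0, 0],
    [0, 0, 0, 0, 0, 0],
  ],
  gripper=255,
  newtons=20,
)

```text
clock: 7.2
position: [0.5727, -0.0175, 0.0169]
tool_rot: [-0.515, 1.568, -0.372]
force: [0.3, -0.2, 0.2]
grip_width: 0.0328
```

Emit:
jog_arm(
  commands=[
    [-6, 0, 0, 0, 0, 0],
    [-10, 0, 0, 0, 0, 0],
    [-12, 0, 0, 0, 0, 0],
    [-12, 0, 0, 0, 0, 0],
    [-12, 0, 0, 0, 0, 0],
    [-12, 0, 0, 0, 0, 0],
    [-12, 0, 0, 0, 0, 0],
    [-12, 0, 0, 0, 0, 0],
    [-12, 0, 0, 0, 0, 0],
    [-12, 0, 0, 0, 0, 0],
    [-12, 0, 0, 0, 0, 0],
    [-10, 0, 0, 0, 0, 0],
    [-6, 0, 0, 0, 0, 0],
    [0, 0, 0, 0, 0, 0],
    [0, 0, 0, 0, 0, 0],
    [0, 0, 0, 0, 0, 0],
  ],
)

```text
clock: 8.8
position: [0.571, -0.017, 0.1694]
tool_rot: [-0.879, 1.57, -0.736]
force: [0.9, -0.5, -6.9]
grip_width: 0.0334
```

```bash
python3 - <<'E'
from h import *
p,R,s=T();print(s['clock'],p,yaw(),s['force']); print(R)
f=grab_frame('wrist');g=grab_frame('side'); h=grab_frame('scene')
a=cv2.resize(f,(400,300)); b=cv2.resize(g[120:270,180:330],(300,300),interpolation=cv2.INTER_CUBIC)
cv2.imwrite('pics/w6.png',np.hstack([a,b])[:,:,::-1])
E
```

```text
8.8 [ 0.571  -0.017   0.1694] 98.23960789784843 [ 0.939  -0.5175 -6.9337]
[[ 0.0008 -0.1433  0.9897]
 [-0.0007  0.9897  0.1433]
 [-1.     -0.0008  0.0007]]
```

View pics/w6.png

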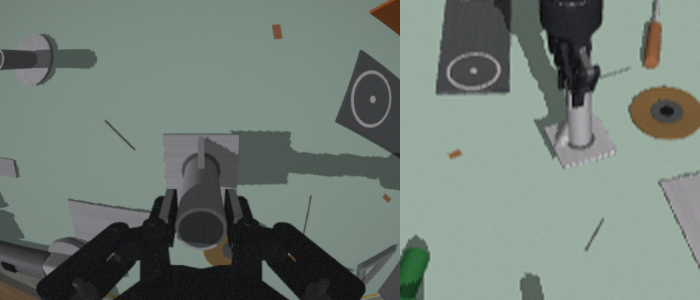

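Emit:
jog_arm(
  commands=[
    [10, 0, 0, 0, 0, 0],
    [15, 0, 0, 0, 0, 0],
    [15, 0, 0, 0, 0, 0],
    [12, 0, 0, 0, 0, 0],
    [8, 0, 0, 0, 0, 0],
    [3, 0, 0, 0, 0, 0],
    [0, 0, 0, 0, 0, 0],
    [0, 0, 0, 0, 0, 0],
  ],
)

```text
clock: 9.75
position: [0.5731, -0.0168, 0.1018]
tool_rot: [-0.241, 1.566, -0.098]
force: [0.4, 0.5, -4.2]
grip_width: 0.0323
```

```bash
python3 - <<'E'
from h import *
p,R,s=T();print(s['clock'],p,yaw(),s['force'])
f=grab_frame('wrist');g=grab_frame('side'); h=grab_frame('scene')
a=cv2.resize(f,(400,300)); b=cv2.resize(g[140:240,210:310],(300,300),interpolation=cv2.INTER_CUBIC)
cv2.imwrite('pics/w7.png',np.hstack([a,b])[:,:,::-1])
E
```

```text
9.75 [ 0.5731 -0.0168  0.1018] 98.24111766184733 [ 0.4046  0.5443 -4.2349]
```

View pics/w7.png

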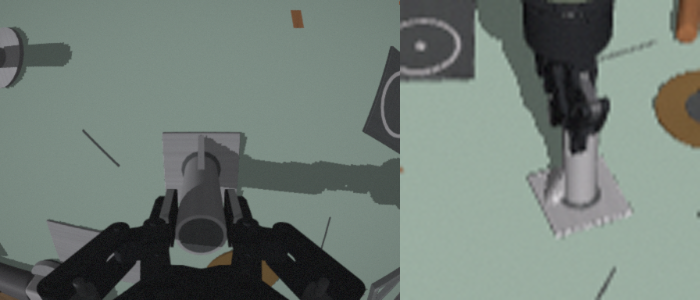

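Emit:
jog_arm(
  commands=[
    [2, 0, 0, 0, 0, 0],
    [2, 0, 0, 0, 0, 0],
    [0, 0, 0, 0, 0, 0],
  ],
)

```text
clock: 10.2
position: [0.5734, -0.0168, 0.1003]
tool_rot: [-0.11, 1.564, 0.033]
force: [-0.3, 0.1, -6.3]
grip_width: 0.0323
```

Emit:
jog_arm(
  commands=[
    [3, 0, 0, 0, 0, 0],
    [3, 0, 0, 0, 0, 0],
    [0, 0, 0, 0, 0, 0],
  ],
)

```text
clock: 10.5
position: [0.5742, -0.0167, 0.0969]
tool_rot: [-0.029, 1.562, 0.115]
force: [-0.6, 0.4, -6.5]
grip_width: 0.0325
```

Emit:
jog_arm(
  commands=[
    [3, 0, 0, 0, 0, 0],
    [2, 0, 0, 0, 0, 0],
    [0, 0, 0, 0, 0, 0],
  ],
)

```text
clock: 10.8
position: [0.5751, -0.0166, 0.0945]
tool_rot: [0.012, 1.559, 0.155]
force: [-1.8, -0.8, -6.5]
grip_width: 0.0324
```

```bash
python3 - <<'E'
from h import *
p,R,s=T();print(s['clock'],p,yaw(),s['force'],s['moment'])
f=grab_frame('wrist');g=grab_frame('side'); h=grab_frame('scene')
a=cv2.resize(f[150:342,150:350],(400,384)); b=cv2.resize(g[140:240,210:310],(384,384),interpolation=cv2.INTER_CUBIC)
cv2.imwrite('pics/w8.png',np.hstack([a,b])[:,:,::-1])
cv2.imwrite('pics/w8s.png',cv2.resize(h[110:220,220:340],None,fx=5,fy=5,interpolation=cv2.INTER_CUBIC)[:,:,::-1])
E
```

```text
10.8 [ 0.5751 -0.0166  0.0945] 98.20977283639282 [-1.7894 -0.8229 -6.4766] [-0.0607  0.5679 -0.012 ]
```

View pics/w8.png

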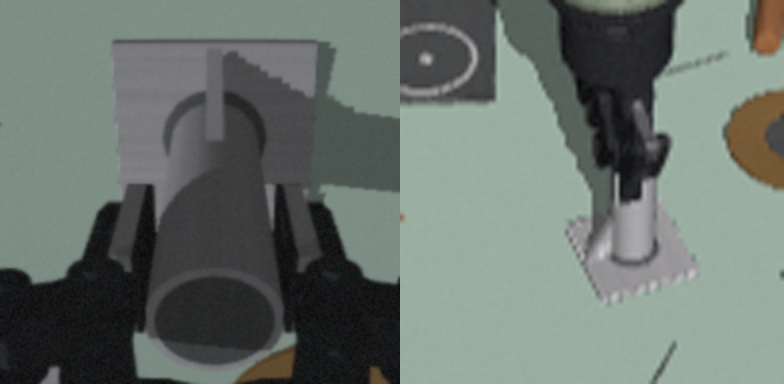

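View pics/w8s.png

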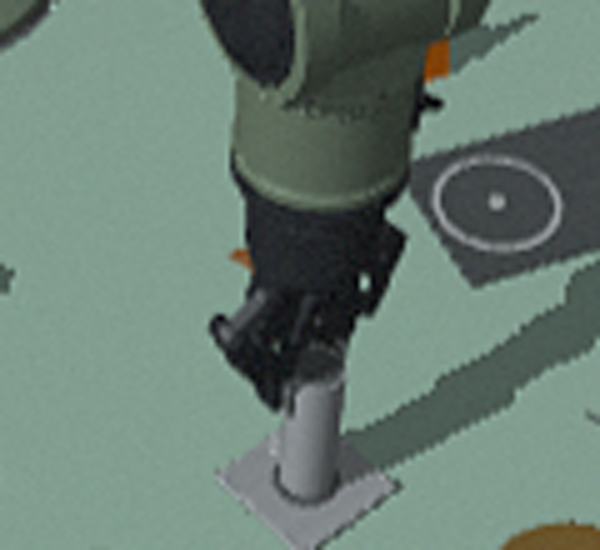

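Emit:
jog_arm(
  commands=[
    [2.5, 0, 0, 0, 0.006, 0],
    [2, 0, 0, 0, 0, 0],
    [0, 0, 0, 0, 0, 0],
  ],
)

```text
clock: 11.25
position: [0.5757, -0.0165, 0.0921]
tool_rot: [0.075, 1.564, 0.218]
force: [-1.8, -0.0, -4.0]
grip_width: 0.0325
```

Emit:
jog_arm(
  commands=[
    [2.5, 0, 0, 0, 0.005, 0],
    [2, 0, 0, 0, 0, 0],
    [0, 0, 0, 0, 0, 0],
  ],
)

```text
clock: 11.55
position: [0.576, -0.0166, 0.0906]
tool_rot: [0.319, 1.568, 0.462]
force: [-1.7, 0.3, -5.6]
grip_width: 0.0323
```

```bash
python3 - <<'E'
from h import *
st=wcam();p,R,s=T();print(p,s['force'],s['clock'])
f=grab_frame('wrist')
cv2.imwrite('pics/w9.png',cv2.resize(f[150:320,170:340],None,fx=3.5,fy=3.5,interpolation=cv2.INTER_CUBIC)[:,:,::-1])
E
```

```text
[ 0.576  -0.0166  0.0906] [-1.6558  0.2616 -5.5872] 11.55
```

View pics/w9.png

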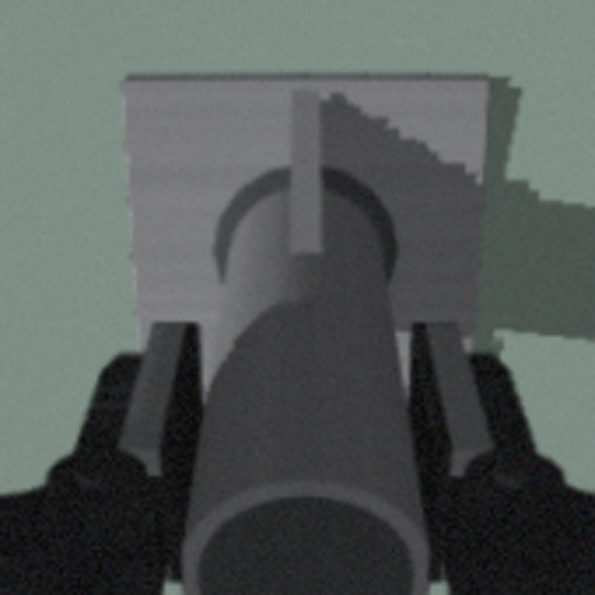

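```bash
python3 - <<'E'
from h import *
st=wcam()
for (a,b) in (((206,172.3),(309.4,172.3)),((208.6,242),(306.5,242))):
    for z in (.0,.006,.012,.018,.024): 
        A=wonz(a,z,st);B=wonz(b,z,st); print(z,A,B,np.linalg.norm(A-B))
E
```

```text
0.0 [ 0.5546 -0.0584  0.    ] [0.5432 0.0209 0.    ] 0.0801623725232267
0.006 [ 0.5529 -0.0576  0.006 ] [0.5418 0.0196 0.006 ] 0.07798678766012204
0.012 [ 0.5512 -0.0568  0.012 ] [0.5404 0.0183 0.012 ] 0.07581120279701736
0.018 [ 0.5495 -0.0559  0.018 ] [0.539 0.017 0.018] 0.07363561793391274
0.024 [ 0.5478 -0.0551  0.024 ] [0.5376 0.0156 0.024 ] 0.07146003307080809
0.0 [ 0.6149 -0.0512  0.    ] [0.6031 0.0309 0.    ] 0.08295429729060903
0.006 [ 0.6115 -0.0506  0.006 ] [0.6001 0.0293 0.006 ] 0.08070294035300542
0.012 [ 0.6082 -0.05    0.012 ] [0.5971 0.0277 0.012 ] 0.07845158341540177
0.018 [ 0.6049 -0.0493  0.018 ] [0.5941 0.0261 0.018 ] 0.07620022647779816
0.024 [ 0.6015 -0.0487  0.024 ] [0.5911 0.0245 0.024 ] 0.07394886954019453
```

The plate's gusset-side edge is down on the bench and the pipe leans only a few degrees, well inside the settling range. Releasing.

Emit:
jog_arm(
  commands=[
    [1.5, 0, 4, 0, 0, 0],
    [1, 0, 3, 0, 0, 0],
    [0, 0, 0, 0, 0, 0],
  ],
)

```text
clock: 11.9
position: [0.5805, -0.0159, 0.089]
tool_rot: [2.528, 1.567, 2.67]
force: [1.2, -0.7, -8.2]
grip_width: 0.0327
```

Emit:
jog_arm(
  commands=[
    [0, 0, 0, 0, 0, 0],
    [0, 0, 0, 0, 0, 0],
    [0, 0, 0, 0, 0, 0],
    [0, 0, 0, 0, 0, 0],
    [0, 0, 0, 0, 0, 0],
    [0, 0, 0, 0, 0, 0],
    [0, 0, 0, 0, 0, 0],
    [0, 0, 0, 0, 0, 0],
  ],
  gripper=0,
)

```text
clock: 12.7
position: [0.582, -0.0158, 0.0883]
tool_rot: [1.962, 1.569, 2.104]
force: [0.3, -0.4, 0.3]
grip_width: 0.0858
```

```bash
python3 - <<'E'
from h import *
p,R,s=T();print(s['clock'],p,R,yaw(),s['force'],s['moment'])
f=grab_frame('wrist');g=grab_frame('side')
a=cv2.resize(f[150:342,150:350],(400,384)); b=cv2.resize(g[140:240,210:310],(384,384),interpolation=cv2.INTER_CUBIC)
cv2.imwrite('pics/w10.png',np.hstack([a,b])[:,:,::-1])
E
```

```text
12.7 [ 0.582  -0.0158  0.0883] [[-0.0008 -0.1419  0.9899]
 [ 0.0014  0.9899  0.1419]
 [-1.      0.0015 -0.0006]] 98.15752855471021 [ 0.3167 -0.4491  0.2727] [ 0.0089 -0.0103 -0.0115]
```

View pics/w10.png

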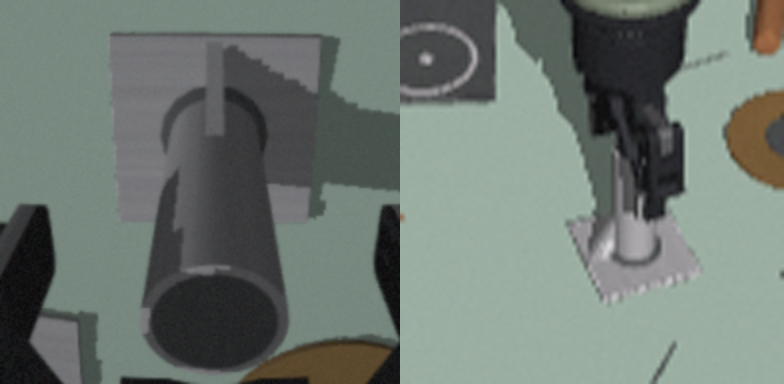

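```bash
python3 - <<'E'
from h import *
st=wcam();p,R,s=T()
C=[wonz(u,.006,st) for u in((205.5,167),(310.5,168.5),(304,258.5),(211,259.5))]
C=np.array(C); print(C, np.linalg.norm(np.diff(C,axis=0),axis=1)); print('centre',C.mean(0))
d=(C[0]+C[1]-C[2]-C[3]); print('gusset yaw',np.degrees(np.arctan2(d[1],d[0])))
d=(C[1]+C[2]-C[0]-C[3]); print('y-dir',np.degrees(np.arctan2(d[1],d[0])))
t=wonz((257.5,309),.116,st); print('top',t,(t-p)@R, (np.r_[C.mean(0)[:2],.116]-p)@R)
E
```

```text
[[ 0.5537 -0.0574  0.006 ]
 [ 0.5438  0.0201  0.006 ]
 [ 0.6201  0.0306  0.006 ]
 [ 0.6321 -0.0465  0.006 ]] [0.0781 0.0771 0.078 ]
centre [ 0.5874 -0.0133  0.006 ]
gusset yaw -172.11783167138978
y-dir 98.07192215320269
top [ 0.5864 -0.014   0.116 ] [-0.0277  0.0012  0.0046] [-0.0277  0.0018  0.0057]
```

It stands upright by itself at (0.587, -0.0135), gusset yaw about 188°. Re-gripping lower and hard.

Emit:
jog_arm(
  commands=[
    [4, 1.5, 5, 0, 0, 0],
    [4, 0, 0, 0, 0, 0],
    [0, 0, 0, 0, 0, 0],
    [0, 0, 0, 0, 0, 0],
  ],
)

```text
clock: 13.2
position: [0.5872, -0.0133, 0.0794]
tool_rot: [2.06, 1.569, 2.203]
force: [-0.8, -0.7, 0.5]
grip_width: 0.0855
```

Emit:
jog_arm(
  commands=[
    [0, 0, 0, 0, 0, 0],
    [0, 0, 0, 0, 0, 0],
    [0, 0, 0, 0, 0, 0],
    [0, 0, 0, 0, 0, 0],
    [0, 0, 0, 0, 0, 0],
    [0, 0, 0, 0, 0, 0],
    [0, 0, 0, 0, 0, 0],
    [0, 0, 0, 0, 0, 0],
    [0, 0, 0, 0, 0, 0],
  ],
  gripper=255,
  newtons=100,
)

```text
clock: 14.1
position: [0.5872, -0.0139, 0.0797]
tool_rot: [1.993, 1.57, 2.135]
force: [-0.4, -1.2, -0.2]
grip_width: 0.0323
```

```bash
python3 - <<'E'
from h import *
p,R,s=T();print(s['clock'],p,R,yaw(),s['force'],s['moment'],s['grip_width'],s['qpos'])
E
```

```text
14.1 [ 0.5872 -0.0139  0.0797] [[-0.0006 -0.1415  0.9899]
 [ 0.0009  0.9899  0.1415]
 [-1.      0.001  -0.0004]] 98.13622709239628 [-0.444  -1.1622 -0.1751] [ 0.0723  0.008  -0.0159] 0.032284490667080695 [-0.1726  0.685   0.1381  1.8256 -0.1477  0.6414  1.7661]
```

Emit:
jog_arm(
  commands=[
    [-10, 0, 0, 0, 0, 0],
    [-25, 0, 0, 0, 0, 0],
    [-30, 0, 0, 0, 0, 0],
    [-35, 0, 0, 0, 0, 0],
    [-35, 0, 0, 0, 0, 0],
    [-35, 0, 0, 0, 0, 0],
    [-25, 0, 0, 0, 0, 0],
    [-15, 0, 0, 0, 0, 0],
    [0, 0, 0, 0, 0, 0],
    [0, 0, 0, 0, 0, 0],
  ],
)

```text
clock: 15.1
position: [0.5829, -0.0137, 0.2988]
tool_rot: [2.894, 1.561, 3.037]
force: [0.1, 0.2, -8.3]
grip_width: 0.032
```

Emit:
jog_arm(
  commands=[
    [0, 12, -4, 0, 0, 0],
    [0, 20, -7, 0, 0, 0],
    [0, 28, -9, 0, 0, 0],
    [0, 32, -11, 0, 0, 0],
    [0, 32, -11, 0, 0, 0],
    [0, 32, -11, 0, 0, 0],
    [0, 32, -11, 0, 0, 0],
    [0, 28, -9, 0, 0, 0],
    [0, 20, -7, 0, 0, 0],
    [0, 12, -4, 0, 0, 0],
    [0, 6, -2, 0, 0, 0],
    [0, 0, 0, 0, 0, 0],
    [0, 0, 0, 0, 0, 0],
  ],
)

```text
clock: 16.4
position: [0.4477, 0.2352, 0.2877]
tool_rot: [-3.048, 1.54, -2.905]
force: [0.8, -0.8, -7.8]
grip_width: 0.0322
```

```bash
python3 - <<'E'
from h import *
p,R,s=T();print(s['clock'],p,R,yaw(),s['force'],s['moment'],s['grip_width'],s['qpos'])
f=grab_frame('wrist');cv2.imwrite('pics/w11.png',f[:,:,::-1])
E
```

```text
16.4 [0.4477 0.2352 0.2877] [[-0.0302 -0.1428  0.9893]
 [-0.0073  0.9898  0.1426]
 [-0.9995 -0.0029 -0.0309]] 98.20722208161493 [ 0.7622 -0.8431 -7.8131] [ 0.0156 -0.1213 -0.0063] 0.032235127642924195 [-0.667   0.2969  0.0919  1.8353 -0.0432  1.0402  1.1577]
```

View pics/w11.png

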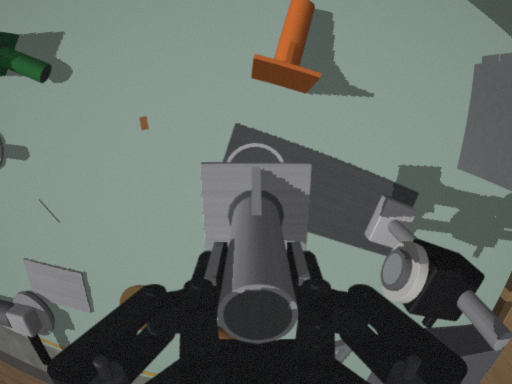

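Emit:
jog_arm(
  commands=[
    [0, 0, 6, 0.08, 0, 0],
    [0, 0, 0, 0.125, 0, 0],
    [0, 0, 0, 0.135, 0, 0],
    [0, 0, 0, 0.135, 0, 0],
    [0, 0, 0, 0.135, 0, 0],
    [0, 0, 0, 0.135, 0, 0],
    [0, 0, 0, 0.135, 0, 0],
    [0, 0, 0, 0.135, 0, 0],
    [0, 0, 0, 0.135, 0, 0],
    [0, 0, 0, 0.135, 0, 0],
    [0, 0, 0, 0.135, 0, 0],
    [0, 0, 0, 0.135, 0, 0],
    [0, 0, 0, 0.135, 0, 0],
    [0, 0, 0, 0.12, 0, 0],
    [0, 0, 0, 0.06, 0, 0],
    [0, 0, 0, 0, 0, 0],
    [0, 0, 0, 0, 0, 0],
    [0, 0, 0, 0, 0, 0],
  ],
)

```text
clock: 18.25
position: [0.463, 0.2184, 0.288]
tool_rot: [-0.944, 1.543, -2.773]
force: [0.3, 0.3, -7.0]
grip_width: 0.0321
```

```bash
cat >> h.py <<'E'
def step(tgt, yawdeg):
    # remaining move in tool axes: mm and rotvec
    p,R,s=T(); a=np.radians(yawdeg); x=np.array([0,0,-1.]); y=np.array([np.cos(a),np.sin(a),0]); Rt=np.c_[x,y,np.cross(x,y)]
    return (R.T@(np.array(tgt)-p)*1000).round(2), Rot.from_matrix(R.T@Rt).as_rotvec().round(4)
E
python3 - <<'E'
from h import *
p,R,s=T();print(s['clock'],p,R,yaw(),s['force'],s['moment'],s['grip_width'],s['qpos'])
print(step([.463,.2345,.2727],-10.6))
E
```

```text
18.25 [0.463  0.2184 0.288 ] [[-0.0262  0.9665 -0.2553]
 [-0.0101 -0.2556 -0.9667]
 [-0.9996 -0.0228  0.0165]] -14.813914834252932 [ 0.3295  0.2805 -7.0229] [-0.0014 -0.052  -0.021 ] 0.032063393448218104 [-0.938   0.3357  0.4997  1.8362 -0.1866  1.0442 -0.6214]
(array([ 15.18,  -3.8 , -15.79]), array([-0.0734,  0.0157,  0.0234]))
```

Emit:
jog_arm(
  commands=[
    [4, -1, -5, -0.025, 0.005, 0.008],
    [5, -1, -5, -0.025, 0.005, 0.008],
    [4, -1, -4, -0.02, 0.005, 0.007],
    [2, 0, -2, 0, 0, 0],
    [0, 0, 0, 0, 0, 0],
    [0, 0, 0, 0, 0, 0],
  ],
)

```text
clock: 18.85
position: [0.4633, 0.2361, 0.2712]
tool_rot: [2.008, 1.57, 0.258]
force: [0.6, -0.3, -7.0]
grip_width: 0.0322
```

```bash
python3 - <<'E'
from h import *
p,R,s=T();print(s['clock'],p,yaw(),s['force'],s['moment'],s['qd'].round(3))
print(step([.463,.2345,.2727],-10.6))
st=wcam();f=grab_frame('wrist');g=grab_frame('side');h=grab_frame('scene')
cv2.imwrite('pics/w12.png',f[:,:,::-1])
cv2.imwrite('pics/s12.png',cv2.resize(g[30:190,140:300],None,fx=3.5,fy=3.5,interpolation=cv2.INTER_CUBIC)[:,:,::-1])
cv2.imwrite('pics/c12.png',cv2.resize(h[40:180,280:420],None,fx=4,fy=4,interpolation=cv2.INTER_CUBIC)[:,:,::-1])
E
```

```text
18.85 [0.4633 0.2361 0.2712] -10.216862714709318 [ 0.6189 -0.3182 -6.9981] [ 0.0057  0.017  -0.0521] [-0.     0.004 -0.    -0.001 -0.003 -0.002 -0.001]
(array([-1.51, -0.03,  1.62]), array([ 0.0067, -0.0005, -0.0011]))
```

View pics/w12.png

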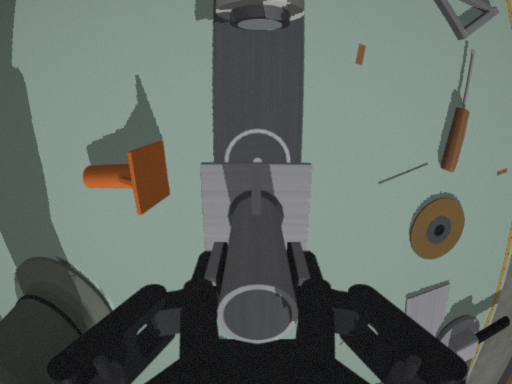

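View pics/s12.png

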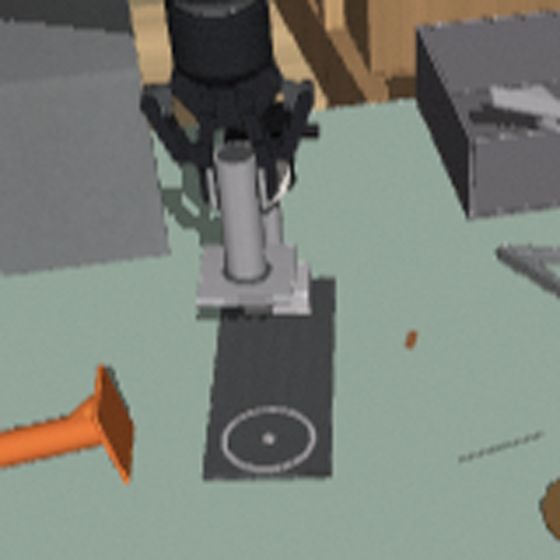

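View pics/c12.png

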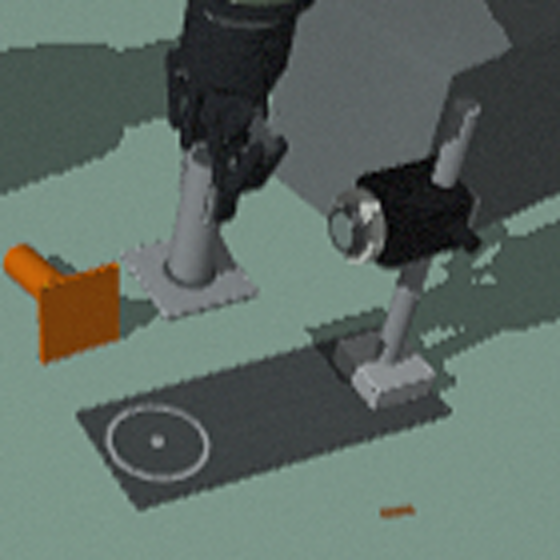

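Emit:
jog_arm(
  commands=[
    [-1.5, 0, 1.6, 0.0067, 0, 0],
    [0, 0, 0, 0, 0, 0],
    [0, 0, 0, 0, 0, 0],
    [0, 0, 0, 0, 0, 0],
  ],
)

```text
clock: 19.4
position: [0.4634, 0.234, 0.2734]
tool_rot: [2.153, 1.569, 0.396]
force: [0.7, 0.2, -7.0]
grip_width: 0.0321
```

```bash
python3 - <<'E'
from h import *
p,R,s=T();print(s['clock'],p,yaw(),R[:,0],s['qd'].round(3))
print(step([.463,.2345,.2727],-10.6))
st=wcam();f=grab_frame('wrist');g=grab_frame('side');h=grab_frame('scene')
# predicted foot: origin at p - .0797 z
o=p+R@[.0797,0,0]; zf=-R[:,0]; yf=R[:,1]; gx=-R[:,2]  # gusset dir
print('origin',o)
P=[o+a*.04*gx+b*.04*yf+.006*zf for a,b in((1,1),(1,-1),(-1,-1),(-1,1))]+[o+.116*zf,o+.039*gx+.006*zf]
def draw(im,uv,x0,y0,sc,w,hh):
    c=cv2.resize(im[y0:y0+hh,x0:x0+w],None,fx=sc,fy=sc,interpolation=cv2.INTER_CUBIC).copy()
    for u in uv: cv2.drawMarker(c,tuple(int(round((q+.5)*sc-.5)) for q in (u[0]-x0,u[1]-y0)),(255,0,0),cv2.MARKER_CROSS,9,1)
    return c
a2=np.radians(79.3);L=np.array([.4632,.2347,0])+.137*np.array([np.cos(a2),np.sin(a2),0])+[0,0,.199]
M=[.4632,.2347,.006]
Q=P+[L,M]
a=draw(g,proj('side',Q),170,50,4,90,120);b=draw(h,proj('scene',Q),295,70,4,90,100);c=draw(f,wproj(Q,st),180,0,3,160,200)
cv2.imwrite('pics/o1.png',np.hstack([a,np.vstack([b,np.zeros((80,360,3),np.uint8)])])[:,:,::-1]);cv2.imwrite('pics/o2.png',c[:,:,::-1])
# rectified rig from wrist view
X,Y=np.meshgrid(np.arange(.38,.60,.0005),np.arange(.24,.40,.0005))
uv=wproj(np.c_[X.ravel(),Y.ravel(),np.full(X.size,.006)],st).astype(np.float32).reshape(X.shape+(2,))
im=cv2.remap(f,uv[...,0],uv[...,1],cv2.INTER_CUBIC); gr=cv2.cvtColor(im,cv2.COLOR_RGB2GRAY).astype(float)
E1=[];E2=[]
for i in range(60,300,5):
    r=cv2.GaussianBlur(gr[i:i+1],(7,1),0)[0]; d=np.diff(r); 
    l=np.argmin(d[:220]);rr=220+np.argmax(d[220:]); E1.append((Y[i,0],X[0,l]));E2.append((Y[i,0],X[0,rr]))
for E in(E1,E2):
    E=np.array(E); k=np.polyfit(E[:,0],E[:,1],1); r=E[:,1]-np.polyval(k,E[:,0]); g_=abs(r)<.003; k=np.polyfit(E[g_,0],E[g_,1],1); print('edge yaw',90-np.degrees(np.arctan(k[0])),'x at y=.2347',np.polyval(k,.2347),g_.sum())
E
```

```text
19.4 [0.4634 0.234  0.2734] -10.698861639044713 [ 0.0019  0.0008 -1.    ] [-0.    -0.002 -0.    -0.002  0.001  0.     0.001]
(array([ 0.67, -0.46, -0.45]), array([-0.0017, -0.0012, -0.0018]))
origin [0.4635 0.234  0.1937]
edge yaw 79.30495726336034 x at y=.2347 0.4018208289911709 48
edge yaw 79.34159511102335 x at y=.2347 0.5237476903314519 48
```

View pics/o1.png

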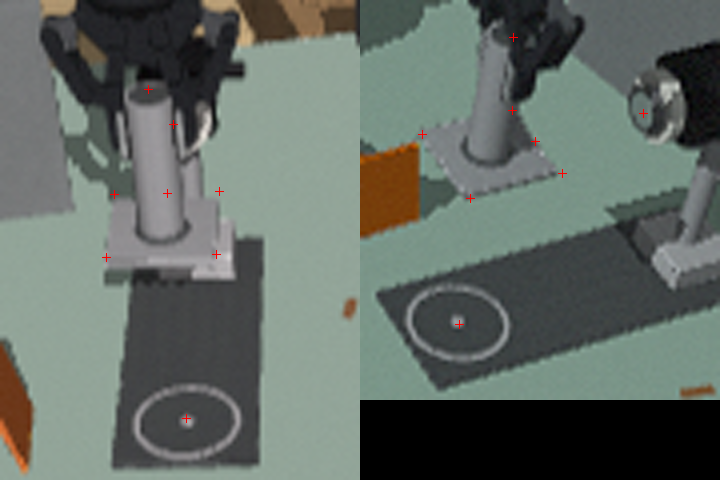

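View pics/o2.png

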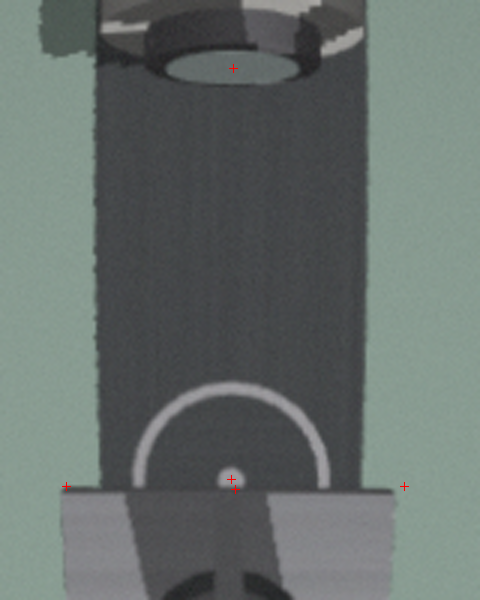

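```bash
python3 - <<'E'
from h import *
for i in range(3):
    p,R,s=T();st=wcam(); o=p+R@[.0797,0,0]
    print(s['clock'],p,wproj([o,p,p+R@[.0737,.04,-.04],p+R@[.0737,-.04,-.04]],st)); 
c=camera_info('wrist');print(c['tool_from_camera'],c['cx'])
print(st[0])
E
```

```text
19.55 [0.4633 0.234  0.2733] [[257.8624 210.9595]
 [258.4999 267.9121]
 [314.1847 161.5671]
 [201.6361 161.5566]]
19.55 [0.4633 0.234  0.2733] [[257.8624 210.9595]
 [258.4999 267.9121]
 [314.1847 161.5671]
 [201.6361 161.5566]]
19.55 [0.4633 0.234  0.2733] [[257.8624 210.9595]
 [258.4999 267.9121]
 [314.1847 161.5671]
 [201.6361 161.5566]]
[[-0.0009 -0.3246  0.9459 -0.1308]
 [ 1.     -0.0003  0.0009 -0.001 ]
 [ 0.      0.9459  0.3246 -0.0843]
 [ 0.      0.      0.      1.    ]] 256.8098926943401
[[ 0.9826 -0.1764 -0.0576  0.4778]
 [-0.1855 -0.9296 -0.3184  0.317 ]
 [ 0.0026  0.3236 -0.9462  0.4042]
 [ 0.      0.      0.      1.    ]]
```

```bash
python3 - <<'E'
from h import *
p,R,s=T();g=grab_frame('side');h=grab_frame('scene')
o=p+R@[.0797,0,0]; zf=-R[:,0]; yf=R[:,1]; gx=-R[:,2]
P=[o+a*.04*gx+b*.04*yf+k*zf for a,b in((1,1),(1,-1),(-1,-1),(-1,1)) for k in (0,.006)]+[o+.116*zf+.017*(np.cos(t)*gx+np.sin(t)*yf) for t in np.arange(0,6.28,.4)]
P+=[o+.05*zf]
def draw(im,uv,x0,y0,sc,w,hh):
    c=cv2.resize(im[y0:y0+hh,x0:x0+w],None,fx=sc,fy=sc,interpolation=cv2.INTER_CUBIC).copy()
    for u in uv: cv2.drawMarker(c,tuple(int(round((q+.5)*sc-.5)) for q in (u[0]-x0,u[1]-y0)),(255,0,0),cv2.MARKER_CROSS,7,1)
    return c
a=draw(g,proj('side',P),190,65,8,46,58);b=draw(h,proj('scene',P),305,72,8,52,58)
cv2.imwrite('pics/o3.png',np.hstack([a,b])[:,:,::-1])
# nets
for n in('side','scene'):
    for k in('foot_weld','foot_top','lens'): print(n,k,[(np.round(r['location'],1).tolist(),round(r['p'],2)) for r in nets.pinpoint(n,k)[:5]])
    print(proj(n,[o+.006*zf,o+.116*zf]))
E
```

```text
side foot_weld [([171.9, 152.9], 0.92), ([209.7, 109.1], 0.87), ([178.6, 363.3], 0.71)]
side foot_top [([137.6, 156.5], 0.92), ([208.6, 72.7], 0.8), ([173.7, 322.8], 0.71), ([211.0, 107.5], 0.17)]
side lens [([211.9, 77.1], 0.5)]
[[210.5866 105.4998]
 [206.5882  72.007 ]]
scene foot_weld [([323.2, 107.6], 0.9), ([175.2, 168.7], 0.66), ([297.7, 118.6], 0.66), ([113.6, 189.4], 0.65)]
scene foot_top [([336.1, 77.0], 0.9), ([286.1, 104.9], 0.79), ([149.3, 178.5], 0.75)]
scene lens []
[[327.4187 107.899 ]
 [332.9001  78.9908]]
```

View pics/o3.png

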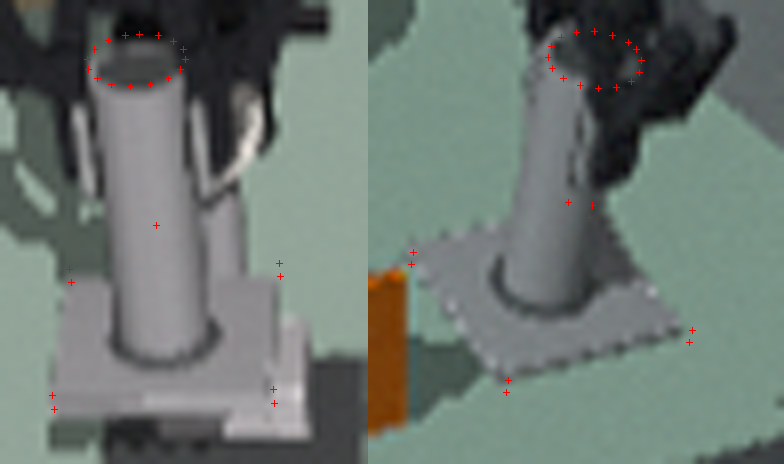

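The foot sits about 2 mm low along tool z and 1 mm along -y relative to my prediction, in both fixed cameras and the wrist view. I'll make one small correction.

Emit:
jog_arm(
  commands=[
    [0.5, 1.0, -2.0, -0.002, -0.001, -0.002],
    [0, 0, 0, 0, 0, 0],
    [0, 0, 0, 0, 0, 0],
    [0, 0, 0, 0, 0, 0],
    [0, 0, 0, 0, 0, 0],
  ],
)

```text
clock: 20.45
position: [0.4648, 0.236, 0.2727]
tool_rot: [-1.326, 1.57, -3.082]
force: [0.3, -0.2, -7.3]
grip_width: 0.0323
```

```bash
python3 - <<'E'
from h import *
p,R,s=T();print(s['clock'],p,yaw(),R[:,0],s['force'],s['grip_width'],s['qd'].round(3))
st=wcam();f=grab_frame('wrist');g=grab_frame('side');h=grab_frame('scene')
# expected if foot perfect at mark/lens height
a=np.radians(79.3);gx=np.array([np.cos(a),np.sin(a),0]);yf=np.array([gx[1],-gx[0],0]);zf=np.array([0,0,1.]);o=np.array([.4632,.2345,.193])
P=[o+i*.04*gx+j*.04*yf+.006*zf for i,j in((1,1),(1,-1),(-1,-1),(-1,1))]+[o+.116*zf+.017*(np.cos(t)*gx+np.sin(t)*yf) for t in np.arange(0,6.28,.4)]
def draw(im,uv,x0,y0,sc,w,hh):
    c=cv2.resize(im[y0:y0+hh,x0:x0+w],None,fx=sc,fy=sc,interpolation=cv2.INTER_CUBIC).copy()
    for u in uv: cv2.drawMarker(c,tuple(int(round((q+.5)*sc-.5)) for q in (u[0]-x0,u[1]-y0)),(255,0,0),cv2.MARKER_CROSS,7,1)
    return c
A=draw(g,proj('side',P),190,65,8,46,58);b=draw(h,proj('scene',P),305,72,8,52,58)
cv2.imwrite('pics/o4.png',np.hstack([A,b])[:,:,::-1])
cv2.imwrite('pics/s4.png',h[:,:,::-1])
E
```

```text
20.45 [0.4648 0.236  0.2727] -10.563198650679391 [-0.0006 -0.     -1.    ] [ 0.2518 -0.1838 -7.329 ] 0.03233176350331699 [-0.    -0.001 -0.    -0.001  0.002  0.002 -0.001]
```

View pics/o4.png

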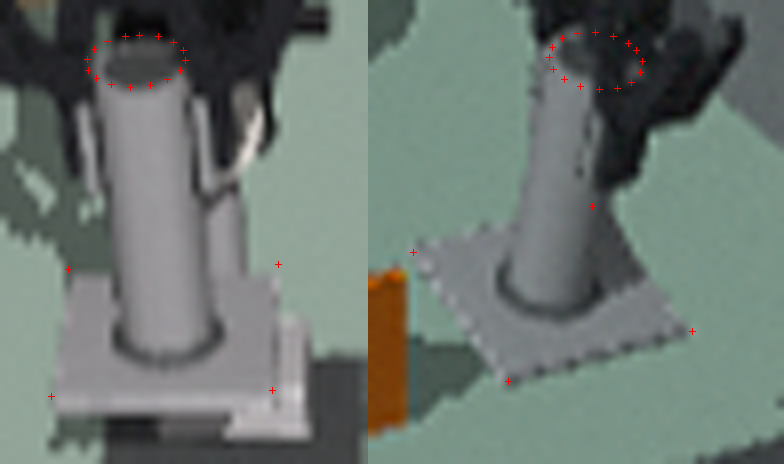

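View pics/s4.png

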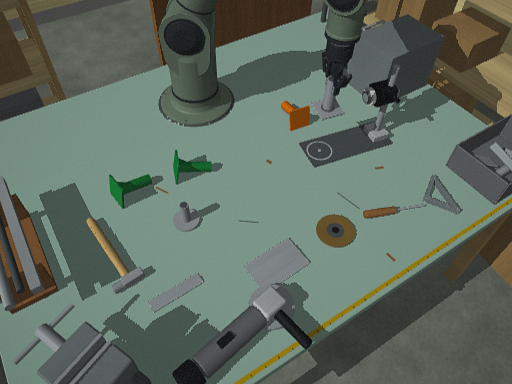

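```bash
python3 - <<'E'
from h import *
bot.job_done(); print(observe()['clock'])
E
```

```text
the job is handed in; nothing more can be done
the job is handed in; nothing more can be done
```

The job is handed in. I stood the foot up and let go, and it stood by itself on its plate. I then gripped the pipe at 100 N and carried the foot to the camera stand, where it is held upright over the ring mark. The clock read about 20.5 s of the 58 s allowed at my last check.

**Standing it up:** I pinched the pipe gently near its free end, lifted so the plate hung down, set it on the bench and opened the gripper. The wrist picture afterwards showed the plate flat and the pipe upright.

**Final pose, last readings:**

| | Measured | Wanted |
|---|---|---|
| Tool position over the mark | (0.4648, 0.2360) m | mark at about (0.463, 0.2345) m |
| Weld height | about 0.199 m, worked out from the tool height | lens middle at about 0.199 m |
| Gusset direction | about 79.4° | camera direction 79.3° |
| Tilt of the tool | under 0.1° | upright |

The tool is about 2 mm off the mark on purpose, because the pictures showed the foot sitting about 2 mm off the tool's centre.

**Where the checks disagreed:**
- The scene camera overlay of the foot fits where it should be to within a pixel.
- The side camera shows the plate about 1 pixel (roughly 2 mm) lower or nearer than intended.
- The wrist calibration read 1–2 mm differently between readings.

These differences are about the stated 2 mm calibration accuracy, so I left them.

In the last scene picture the other things on the bench are where they were at the start.

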